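# Line up wrench sockets by width on the socket rail

### The job

Stand the four loose wrench sockets on the four black pads of the socket rail in order of width (not height): the narrowest on the pad next to the rail's round hanging eye, the widest on the pad at the other end. Each must stand upright, hole up, in the middle of its pad, and the brass pipe fitting is to be left where it lies.

Things in the scene. Friction and masses are not known exactly. Their poses are not given: they have to be found in the camera images.
- socket_a: The narrowest of the four loose steel wrench sockets: a plain upright steel cylinder 24 mm in diameter and 64 mm tall with a hexagonal hole in its top end, standing on the bench. Origin at the centre of its underside; z up along its axis.
- socket_b: The second narrowest of the four loose steel wrench sockets: a plain upright steel cylinder 34 mm in diameter and 48 mm tall with a hexagonal hole in its top end, standing on the bench. Origin at the centre of its underside; z up along its axis.
- socket_c: The second widest of the four loose steel wrench sockets: a plain upright steel cylinder 44 mm in diameter and 66 mm tall with a hexagonal hole in its top end, standing on the bench. Origin at the centre of its underside; z up along its axis.
- socket_d: The widest of the four loose steel wrench sockets: a plain upright steel cylinder 56 mm in diameter and 54 mm tall with a hexagonal hole in its top end, standing on the bench. Origin at the centre of its underside; z up along its axis.
- pad_a: Fixed round black rubber pad, 62 mm across, the end pad at the robot's right (-y); one of four in a row, 70 mm apart, on a fixed aluminium bar 78 mm wide (lips along its long edges reach 15 mm above the bench). Pad top 14 mm above the bench; origin at the centre of its underside, 12 mm above the bench; the row runs along its y axis.
- pad_b: Fixed round black rubber pad, 62 mm across, second from the robot's right; one of four in a row, 70 mm apart, on a fixed aluminium bar 78 mm wide (lips along its long edges reach 15 mm above the bench). Pad top 14 mm above the bench; origin at the centre of its underside, 12 mm above the bench; the row runs along its y axis.
- pad_c: Fixed round black rubber pad, 62 mm across, second from the robot's left; one of four in a row, 70 mm apart, on a fixed aluminium bar 78 mm wide (lips along its long edges reach 15 mm above the bench). Pad top 14 mm above the bench; origin at the centre of its underside, 12 mm above the bench; the row runs along its y axis.
- pad_d: Fixed round black rubber pad, 62 mm across, the end pad at the robot's left (+y); one of four in a row, 70 mm apart, on a fixed aluminium bar 78 mm wide (lips along its long edges reach 15 mm above the bench). Pad top 14 mm above the bench; origin at the centre of its underside, 12 mm above the bench; the row runs along its y axis.
- eye: Fixed flat steel hanging eye (ring 54 mm outside, 30 mm hole, 10 mm high) on the bench at one end of the socket rail, 67 mm beyond the end pad's centre in line with the row; the other end of the rail has a square dark steel cap instead. Which end has the eye changes. Origin at the centre of its underside, on the bench.
- fitting: Loose brass pipe tee, about 64 mm by 50 mm and 29 mm high, lying on the bench between two of the sockets; a bystander to be left alone. Origin on the bench under the crossing of its tubes; y along the straight run, x along the branch.
Mind the look-alikes: they are no part of the job. Leave any green or turquoise look-alike of the socket_a alone. What is shaped like the socket_b but orange is not meant.

How it is judged:
By the outcome, as a careful person would: the job done as asked, in the order asked, and still so for the second after the job is handed in, with the robot touching nothing.
It also fails if it takes over 96 s, if anything falls off the work surface, if the arm or the gripper's body presses on something with over 40 N, if the wrist force passes 120 N, or if a joint passes its speed limit or range.

### The arm

A 6-joint arm with a two-finger parallel gripper is mounted at the origin on the work surface. World frame = base frame: x ahead of the robot, y to its left, z up, the work surface at z = 0. Lengths are in m, angles in rad, forces in N, time in s.
With the tool pointing down it reaches from about 0.35 to 0.925 m from the base axis. Payload 6.4 kg.
Tool frame: the origin (TCP) lies on the centre line of the jaws, within the pads' length; the fingertips stand 19 mm ahead of it and the grasp point (between the pads) is the TCP (tips_ahead is the distance from the TCP to the fingertips, in m); x points along the fingers, y is the direction in which the jaws open and shut, and the axes are right-handed (so a half turn about x gives the same grasp; the last joint's range is limited). The gripper opens to 85 mm and grips with 20 to 120 N. Pads are 22 mm wide; open, the fingers measure 114 mm over their backs; the gripper's body (76 mm by 85 mm) begins 54 mm behind the grasp point. The pads swing forward as they close: fully open they stand 13 mm farther back than shut.
Start: joints at [1.112, 0.245, 1.558, -0, 1.339, -0.174], TCP at [0.183, 0.624, 0.25] pointing down, gripper open.
Joint ranges: [-3.13, 3.13], [-1.02, 2.26], [0.13, 2.54], [-0.95, 4.09], [0.21, 2.88], [-2.74, 2.74]. Speed limits (rad/s): [2.57, 2.57, 3.14, 3.14, 3.14, 3.14].

### API

Orientations are given as a rotation vector (axis times angle).
In Python, from workcell import read_state, read_camera, get_calibration, finish_job, tips_ahead gives the robot as it stands. The module is installed in compiled form; this text tells all that it offers.
- The arm moves only by the tool step_arm, never from a script. Its argument "motion" is a list of rows, each an object with "delta_rot": the turn, a rotation vector about the tool's x, y, z in units of 6 degrees (1.0 is 6 degrees), a list of three; "slide": the shift along the tool's x, y, z in units of 40 cm (1.0 is 40 cm), a list of three; "hand": the opening, from 0 (shut) to 1 (fully open). A call has 1 to 5 rows; each row shifts and turns the commanded pose from where the row before left it, along the tool's axes as they then stand; what a row does not reach is not made up. A row lasts 1/10 s, in which the tool goes at most 50 mm and 8.59 degrees, less where a joint would pass 70% of its speed; a pose out of reach is approached as far as the arm can. A call with a number of a shift or a turn outside -1 to 1 is refused whole. A call with a gripper value outside its range is refused whole. The fingers move at their own pace and stop on an object; "squeeze" is the grip in N (left out, the last holds). Time passes only in rows, so rows that do not move let the fingers close. It gives the time, the measured TCP pose, the force and the opening at its end, in the units of the state.
- read_state(): the state, without advancing time (a new reading comes with each control period).
- read_camera(name): name is "side" or "top"; returns (picture, depth): 384x512x3 uint8, red, green, blue; 384x512 float32, m along the optical axis (not along the pixel's ray), 0 where there is no reading.
- get_calibration(name): a dict with "fx", "fy", "cx", "cy" (pixels), "dist" ([k1, k2, p1, p2, k3] as OpenCV has them; the pictures are not rectified), "position" and "orientation" of the camera in the world. Camera axes: x right, y up, looking along -z (the intrinsics and any distortion apply to the point x, -y, -z); pixel columns grow to the right and rows downward; lengths in m; the calibration is good to about 2 mm. A picture is of the moment at which its call begins. get_calibration takes no time and is no camera call.
- finish_job(): hands the job in, once; it reports no verdict.
The state is a dict: "time_s": time; "q": joint angles; "dq": joint speeds; "joint_torque": joint torques, N m; "position": TCP position; "eef_rot": TCP orientation; "wrist_force": force on the tool from outside, world axes, zero at the start; "ft_torque": the same for the moment, N m; "width": opening from 0.0 (shut) to 1.0 (fully open).
Only numpy, scipy, OpenCV 4.12 (cv2) and the standard library are available. Lean on these libraries where they do the work, as an engineer would, in place of code of your own. Each camera call takes 0.05 s, during which the arm holds its last target. There are 200 camera calls.

## Working session

There is one attempt and no reset: what is moved stays moved. The work goes in short steps, Python scripts to look and compute and a tool call to move; the robot and the scene stay as the last step left them, time stands still between calls to the robot, and variables do not carry over. Pictures are saved under pics/ and viewed, about 12 in all and at most 16, crops included, and the job is handed in when it is done.

Besides the shell and the picture viewer there is one more tool, called as name(argument=value, ...) on one line, values as JSON. step_arm: Moves the arm, as the interface text tells. Its arguments: {"type":"object","properties":{"motion":{"type":"array"},"squeeze":{"type":"number"}},"required":["motion"]}

```bash
mkdir -p pics
cat > h.py <<'E'
import numpy as np, cv2
from scipy.spatial.transform import Rotation as R
from workcell import *
def cam(name):
    c=get_calibration(name); K=np.array([[c['fx'],0,c['cx']],[0,c['fy'],c['cy']],[0,0,1.]])
    o=np.array(c['orientation'],float)
    M=o if o.shape==(3,3) else (R.from_rotvec(o).as_matrix() if o.size==3 else R.from_quat(o).as_matrix())
    return K,np.array(c['dist'],float),np.array(c['position'],float),M
def rays(name,px):
    K,d,p,M=cam(name)
    u=cv2.undistortPoints(np.array(px,float).reshape(-1,1,2),K,d).reshape(-1,2)
    return p,np.c_[u[:,0],-u[:,1],-np.ones(len(u))]@M.T
def onplane(name,px,z):
    p,r=rays(name,px); return p+r*((z-p[2])/r[:,2])[:,None]
def cloud(name,D):
    v,u=np.mgrid[:D.shape[0],:D.shape[1]]
    p,r=rays(name,np.c_[u.ravel(),v.ravel()]); return (p+r*D.ravel()[:,None]).reshape(*D.shape,3)
E
python3 - <<'E'
from h import *
for n in ('top','side'):
    I,D=read_camera(n); np.savez(n+'0.npz',I=I,D=D); cv2.imwrite(f'pics/{n}0.png',cv2.resize(I[:,:,::-1],(800,600)))
    print(n,get_calibration(n))
print(read_state())
E
```

```text
top {'fx': 371.8334423621355, 'fy': 371.8334423621355, 'cx': 246.68248550965936, 'cy': 198.70565837603834, 'dist': array([-0.10268834,  0.        ,  0.        ,  0.        ,  0.        ]), 'position': array([ 4.44587537e-01, -1.02016305e-03,  1.03637407e+00]), 'orientation': array([ 0.06061163, -0.0808274 , -1.59410078])}
side {'fx': 426.388206419283, 'fy': 426.388206419283, 'cx': 253.19670068443838, 'cy': 193.199830017463, 'dist': array([-0.03346111,  0.        ,  0.        ,  0.        ,  0.        ]), 'position': array([ 0.08864136, -0.47126652,  0.83948545]), 'orientation': array([ 0.65235199, -0.2595748 , -0.72647938])}
{'time_s': 0.1, 'q': array([ 1.11188522e+00,  2.45745768e-01,  1.55890078e+00, -9.08158206e-06,
        1.33870884e+00, -1.74122643e-01]), 'dq': array([ 0.00200671, -0.00131501, -0.0035333 , -0.00136192,  0.00127762,
        0.00250458]), 'joint_torque': array([-2.39585570e-04, -4.30668890e+01, -3.27127790e+01, -1.04764908e-04,
        2.77370185e-03,  3.92040431e-05]), 'position': array([0.18241778, 0.62338438, 0.24928485]), 'eef_rot': array([ 0.22222904,  1.55975359, -0.22487222]), 'wrist_force': array([ 0.29151028, -0.59569752,  0.35767648]), 'ft_torque': array([-0.00881241,  0.00815449, -0.03557516]), 'width': 1.0018215937144597}
```

View pics/top0.png

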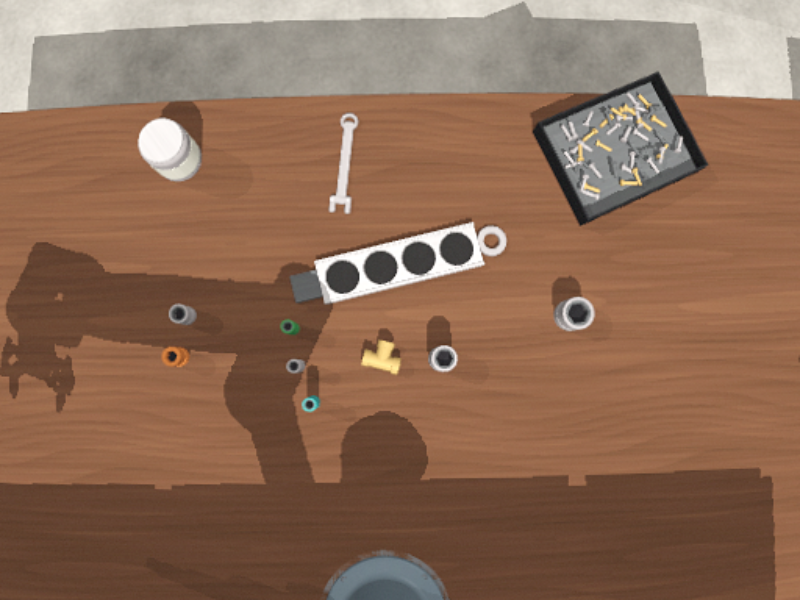

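View pics/side0.png

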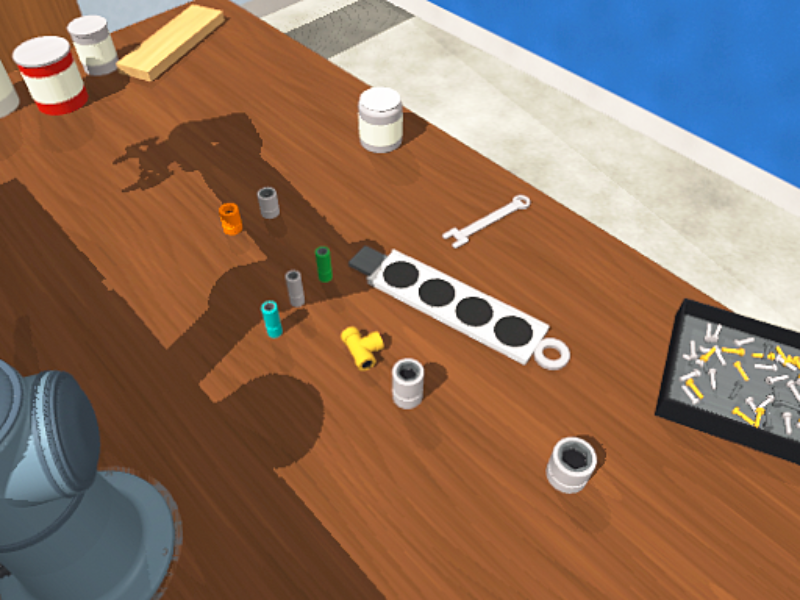

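The top view (800x600 px) has these candidates:
- **Grey sockets:** (182,315), (295,366), (443,358) and (577,313).
- **Look-alikes:** orange at (174,356), green at (289,327) and turquoise at (310,404).
- **Other parts:** the eye is at (491,240), the -y end. The cap is at (305,288) and the fitting at (382,358).

The plain steel ones fit the descriptions. Next I'll measure them and check an enlarged crop.

View pics/crop0.png

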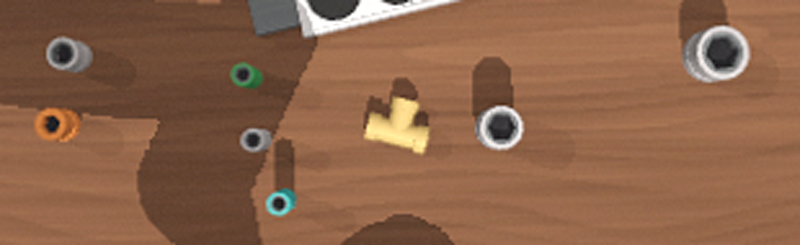

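```bash
cat >> h.py <<'E'
def rim(name,I,D,g,h,dia):
    Q=cloud(name,D); m=((np.hypot(Q[...,0]-g[0],Q[...,1]-g[1])<dia/2+.012)&(Q[...,2]>h-.007)&(Q[...,2]<h+.012)).astype(np.uint8)
    if m.sum()<8: return None
    q=cv2.convexHull(cv2.findNonZero(m)); (u,v),_=cv2.minEnclosingCircle(q); M=cv2.moments(q)
    return onplane(name,[(M['m10']/M['m00'],M['m01']/M['m00'])],h)[0]
SO=dict(a=(.064,.024),b=(.048,.034),c=(.066,.044),d=(.054,.056))
def pose():
    s=read_state(); Rm=R.from_rotvec(s['eef_rot']).as_matrix(); return s,np.array(s['position']),Rm
def togo(t):
    s,p,Rm=pose(); d=Rm.T@(np.array(t)-p); return (d/.4).round(4)
E
python3 - <<'E'
from h import *
G=dict(a=(.444,.141),b=(.537,.342),c=(.451,-.111),d=(.522,-.346))
for n in ('top','side'):
    d=np.load(n+'0.npz')
    for k in G: print(n,k,rim(n,d['I'],d['D'],G[k],*SO[k]).round(4))
d=np.load('top0.npz');I=d['I'];g=I.max(2)
m=(g<90).astype(np.uint8); m[:145]=0;m[200:]=0;m[:,:200]=0;m[:,310:]=0
C,_=cv2.findContours(m,cv2.RETR_EXTERNAL,cv2.CHAIN_APPROX_NONE)
for c in C:
    if len(c)>20:
        (u,v),ax,_=cv2.fitEllipse(c);print('pad',u*1.5625,v*1.5625,ax,onplane('top',[(u,v)],.014)[0].round(4))
s,p,Rm=pose();print(p,Rm.round(3))
rd=np.array([.0455,-.2042]);print('row perp angle',np.degrees(np.arctan2(.0455,.2042)), 'tool y ang',np.degrees(np.arctan2(Rm[1,1],Rm[0,1])))
E
```

```text
top a [0.4437 0.1432 0.064 ]
top b [0.5378 0.3423 0.048 ]
top c [ 0.4505 -0.1096  0.066 ]
top d [ 0.5217 -0.3446  0.054 ]
side a [0.4435 0.1361 0.064 ]
side b [0.5373 0.3373 0.048 ]
side c [ 0.4492 -0.1143  0.066 ]
side d [ 0.52   -0.3476  0.054 ]
pad 342.0950174331665 276.35459899902344 (19.599037170410156, 20.00226593017578) [0.5991 0.0602 0.014 ]
pad 380.1614761352539 266.7929410934448 (19.484561920166016, 19.828411102294922) [ 0.6147 -0.0079  0.014 ]
pad 418.20125579833984 257.62600898742676 (19.583227157592773, 19.868667602539062) [ 0.6297 -0.0761  0.014 ]
pad 455.81769943237305 248.26903343200684 (19.224653244018555, 19.923166275024414) [ 0.6453 -0.1442  0.014 ]
[0.18241778 0.62338438 0.24928485] [[-0.001  0.281  0.96 ]
 [-0.002  0.96  -0.281]
 [-1.    -0.002 -0.   ]]
row perp angle 12.561483647886213 tool y ang 73.68295766792757
```

```bash
cat >> h.py <<'E'
def plan(t,yaw=12.6,vmax=.042):
    s,p,Rm=pose(); y0=np.degrees(np.arctan2(Rm[1,1],Rm[0,1])); dy=yaw-y0
    d=np.array(t)-p; n=max(1,int(np.ceil(max(np.linalg.norm(d)/vmax,abs(dy)/5.9))))
    tilt=Rm.T@np.array([0,0,-1.]) ; print('t',round(s['time_s'],2),'p',p.round(4),'yaw',y0.round(2),'tilt yz deg',np.degrees(tilt[1:]).round(2),'n',n,'rot/row',round(-dy/6/n,3))
    for i in range(n):
        a=np.radians(-dy/n*i); L=R.from_rotvec([a,0,0]).as_matrix().T@(Rm.T@d)/n/.4
        print(L.round(4).tolist())
        if abs(dy)<.5: break
E
python3 -c "
from h import *
plan((.5375,.340,.20))"
```

```text
t 0.1 p [0.1824 0.6234 0.2493] yaw 73.68 tilt yz deg [0.1  0.02] n 11 rot/row 0.925
[0.0112, -0.0391, 0.0955]
[0.0112, -0.0297, 0.0989]
[0.0112, -0.02, 0.1013]
[0.0112, -0.0101, 0.1028]
[0.0112, -0.0001, 0.1032]
[0.0112, 0.0099, 0.1028]
[0.0112, 0.0198, 0.1013]
[0.0112, 0.0295, 0.0989]
[0.0112, 0.0389, 0.0956]
[0.0112, 0.048, 0.0914]
[0.0112, 0.0566, 0.0863]
```

step_arm(motion=[{"slide":[0.011,-0.039,0.0955],"delta_rot":[0.925,0,0],"hand":1},{"slide":[0.011,-0.03,0.099],"delta_rot":[0.925,0,0],"hand":1},{"slide":[0.011,-0.02,0.101],"delta_rot":[0.925,0,0],"hand":1},{"slide":[0.011,-0.01,0.103],"delta_rot":[0.925,0,0],"hand":1},{"slide":[0.011,0,0.103],"delta_rot":[0.925,0,0],"hand":1}], squeeze=40)

```text
time_s: 0.6
position: [0.3448, 0.4937, 0.2276]
eef_rot: [0.604, 1.485, -0.605]
wrist_force: [0.6, 0.5, 0.1]
width: 0.998
```

step_arm(motion=[{"slide":[0.011,0.01,0.103],"delta_rot":[0.925,0,0],"hand":1},{"slide":[0.011,0.02,0.101],"delta_rot":[0.925,0,0],"hand":1},{"slide":[0.011,0.03,0.099],"delta_rot":[0.925,0,0],"hand":0.75},{"slide":[0.011,0.039,0.0955],"delta_rot":[0.925,0,0],"hand":0.65},{"slide":[0.011,0.048,0.091],"delta_rot":[0.925,0,0],"hand":0.65}])

```text
time_s: 1.1
position: [0.5065, 0.3654, 0.2056]
eef_rot: [0.975, 1.342, -0.976]
wrist_force: [0.0, -0.1, 0.6]
width: 0.648
```

step_arm(motion=[{"slide":[0.011,0.0565,0.086],"delta_rot":[0.925,0,0],"hand":0.65},{"slide":[0,0,0],"delta_rot":[0,0,0],"hand":0.65},{"slide":[0,0,0],"delta_rot":[0,0,0],"hand":0.65}])

```text
time_s: 1.4
position: [0.538, 0.3404, 0.2011]
eef_rot: [1.045, 1.306, -1.047]
wrist_force: [-0.2, -0.4, -0.1]
width: 0.649
```

```bash
python3 -c "
from h import *
plan((.5375,.340,.028))"
```

```text
t 1.4 p [0.538  0.3404 0.2011] yaw 12.57 tilt yz deg [0.09 0.  ] n 5 rot/row -0.001
[0.0866, -0.0001, 0.0002]
```

step_arm(motion=[{"slide":[0.1,0,0],"delta_rot":[0,0,0],"hand":0.65},{"slide":[0.1,0,0],"delta_rot":[0,0,0],"hand":0.65},{"slide":[0.1,0,0],"delta_rot":[0,0,0],"hand":0.65},{"slide":[0.08,0,0],"delta_rot":[0,0,0],"hand":0.65},{"slide":[0.053,0,0],"delta_rot":[0,0,0],"hand":0.65}])

```text
time_s: 1.9
position: [0.5349, 0.3417, 0.0257]
eef_rot: [1.041, 1.309, -1.047]
wrist_force: [0.5, -0.9, 0.2]
width: 0.644
```

step_arm(motion=[{"slide":[0,0,0],"delta_rot":[0,0,0],"hand":0.5},{"slide":[0,0,0],"delta_rot":[0,0,0],"hand":0.4},{"slide":[0,0,0],"delta_rot":[0,0,0],"hand":0.3},{"slide":[0,0,0],"delta_rot":[0,0,0],"hand":0.25},{"slide":[0,0,0],"delta_rot":[0,0,0],"hand":0.25}])

```text
time_s: 2.4
position: [0.5382, 0.3414, 0.0297]
eef_rot: [1.046, 1.305, -1.044]
wrist_force: [-0.1, 0.4, -1.4]
width: 0.385
```

step_arm(motion=[{"slide":[-0.06,0,0],"delta_rot":[0,0,0],"hand":0.25},{"slide":[-0.1,0,0],"delta_rot":[0,0,0],"hand":0.25},{"slide":[-0.1,0,0],"delta_rot":[0,0,0],"hand":0.25},{"slide":[-0.1,0,0],"delta_rot":[0,0,0],"hand":0.25},{"slide":[0,0,0],"delta_rot":[0,0,0],"hand":0.25}])

```text
time_s: 2.9
position: [0.5417, 0.3428, 0.181]
eef_rot: [1.054, 1.298, -1.034]
wrist_force: [1.5, 0.5, -1.2]
width: 0.386
```

```bash
python3 -c "
from h import *
plan((.630,-.077,.16))
I,D=read_camera('side');cv2.imwrite('pics/s1.png',I[60:260,100:400,::-1].repeat(2,0).repeat(2,1))"
```

```text
t 2.9 p [0.5417 0.3428 0.181 ] yaw 12.64 tilt yz deg [-0.79  0.14] n 11 rot/row 0.001
[0.0045, -0.0013, 0.0975]
```

View pics/s1.png

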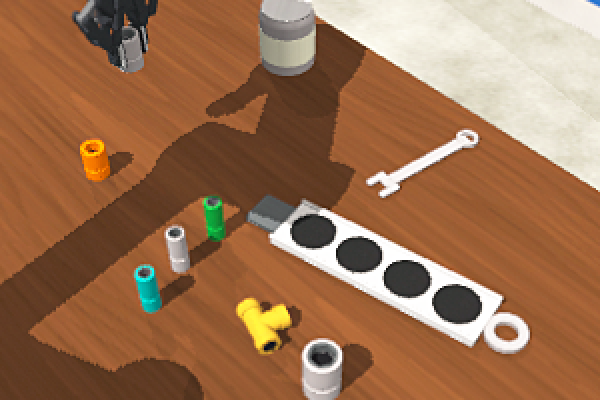

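b (crop at about (131,48)) is off the bench and hangs straight in the jaws, width 0.386. Carrying it to pad_b.

step_arm(motion=[{"slide":[0,0,0.08],"delta_rot":[0,0,0],"hand":0.25},{"slide":[0,0,0.1],"delta_rot":[0,0,0],"hand":0.25},{"slide":[0,0,0.11],"delta_rot":[0,0,0],"hand":0.25},{"slide":[0,0,0.11],"delta_rot":[0,0,0],"hand":0.25},{"slide":[0,0,0.11],"delta_rot":[0,0,0],"hand":0.25}])

```text
time_s: 3.45
position: [0.5812, 0.1404, 0.1705]
eef_rot: [1.044, 1.308, -1.048]
wrist_force: [-0.2, -0.4, -1.6]
width: 0.387
```

step_arm(motion=[{"slide":[0,0,0.11],"delta_rot":[0,0,0],"hand":0.25},{"slide":[0,0,0.11],"delta_rot":[0,0,0],"hand":0.25},{"slide":[0,0,0.11],"delta_rot":[0,0,0],"hand":0.25},{"slide":[0,-0.007,0.11],"delta_rot":[0,0,0],"hand":0.25},{"slide":[0,-0.007,0.08],"delta_rot":[0,0,0],"hand":0.25}])

```text
time_s: 3.95
position: [0.6215, -0.0645, 0.1705]
eef_rot: [1.046, 1.308, -1.048]
wrist_force: [-0.2, 0.8, -2.6]
width: 0.388
```

step_arm(motion=[{"slide":[0.04,0,0.042],"delta_rot":[0,0,0],"hand":0.25},{"slide":[0,0,0],"delta_rot":[0,0,0],"hand":0.25},{"slide":[0,0,0],"delta_rot":[0,0,0],"hand":0.25},{"slide":[0,0,0],"delta_rot":[0,0,0],"hand":0.25}])

```text
time_s: 4.35
position: [0.6257, -0.0774, 0.1562]
eef_rot: [1.045, 1.307, -1.045]
wrist_force: [-0.4, 0.2, -2.9]
width: 0.382
```

```bash
python3 -c "
from h import *
plan((.630,-.077,.05))"
```

```text
t 4.35 p [ 0.6257 -0.0774  0.1562] yaw 12.69 tilt yz deg [0.05 0.05] n 3 rot/row 0.005
[0.0885, 0.0036, 0.0006]
```

step_arm(motion=[{"slide":[0.09,0.005,0],"delta_rot":[0,0,0],"hand":0.25},{"slide":[0.09,0.006,0.001],"delta_rot":[0,0,0],"hand":0.25},{"slide":[0.07,0,0],"delta_rot":[0,0,0],"hand":0.25},{"slide":[0.02,0,0],"delta_rot":[0,0,0],"hand":0.25},{"slide":[0,0,0],"delta_rot":[0,0,0],"hand":0.25}])

```text
time_s: 4.85
position: [0.6298, -0.0768, 0.0479]
eef_rot: [1.044, 1.308, -1.045]
wrist_force: [-0.5, -0.1, -1.7]
width: 0.388
```

step_arm(motion=[{"slide":[0.006,0,0],"delta_rot":[0,0,0],"hand":0.25},{"slide":[0.004,0,0],"delta_rot":[0,0,0],"hand":0.25},{"slide":[0,0,0],"delta_rot":[0,0,0],"hand":0.25}])

```text
time_s: 5.15
position: [0.6314, -0.0781, 0.0461]
eef_rot: [1.046, 1.303, -1.044]
wrist_force: [-0.3, -0.1, -2.9]
width: 0.391
```

step_arm(motion=[{"slide":[0.005,0,0],"delta_rot":[0,0,0],"hand":0.25},{"slide":[0,0,0],"delta_rot":[0,0,0],"hand":0.25}])

```text
time_s: 5.35
position: [0.6311, -0.0781, 0.0434]
eef_rot: [1.046, 1.304, -1.045]
wrist_force: [0.2, 0.1, -0.3]
width: 0.388
```

step_arm(motion=[{"slide":[0.004,0,0],"delta_rot":[0,0,0],"hand":0.25},{"slide":[0,0,0],"delta_rot":[0,0,0],"hand":0.25}])

```text
time_s: 5.55
position: [0.6311, -0.0781, 0.0433]
eef_rot: [1.045, 1.305, -1.045]
wrist_force: [-4.7, -0.1, 9.1]
width: 0.388
```

step_arm(motion=[{"slide":[-0.003,0,0],"delta_rot":[0,0,0],"hand":0.45},{"slide":[0,0,0],"delta_rot":[0,0,0],"hand":0.6},{"slide":[0,0,0],"delta_rot":[0,0,0],"hand":0.65},{"slide":[-0.08,0,0],"delta_rot":[0,0,0],"hand":0.65},{"slide":[-0.12,0,0],"delta_rot":[0,0,0],"hand":0.65}])

```text
time_s: 6.05
position: [0.6278, -0.0772, 0.1192]
eef_rot: [1.044, 1.313, -1.049]
wrist_force: [1.0, -0.0, 0.4]
width: 0.649
```

step_arm(motion=[{"slide":[-0.12,0,0],"delta_rot":[0,0,0],"hand":0.6},{"slide":[-0.08,0,0],"delta_rot":[0,0,0],"hand":0.55},{"slide":[0,0,0],"delta_rot":[0,0,0],"hand":0.55}])

```text
time_s: 6.35
position: [0.6337, -0.0788, 0.2092]
eef_rot: [1.047, 1.294, -1.04]
wrist_force: [0.3, 0.6, 0.4]
width: 0.548
```

```bash
python3 -c "
from h import *
plan((.4436,.1397,.20))
I,D=read_camera('side');print(rim('side',I,D,(.63,-.077),.062,.034))"
```

```text
t 6.35 p [ 0.6337 -0.0788  0.2092] yaw 12.64 tilt yz deg [-0.58 -0.33] n 7 rot/row 0.001
[0.0022, -0.0492, -0.091]
[ 0.62874064 -0.08147501  0.062     ]
```

step_arm(motion=[{"slide":[0,-0.05,-0.09],"delta_rot":[0,0,0],"hand":0.55},{"slide":[0,-0.05,-0.09],"delta_rot":[0,0,0],"hand":0.55},{"slide":[0,-0.05,-0.09],"delta_rot":[0,0,0],"hand":0.55},{"slide":[0,-0.05,-0.09],"delta_rot":[0,0,0],"hand":0.55},{"slide":[0,-0.05,-0.09],"delta_rot":[0,0,0],"hand":0.55}])

```text
time_s: 6.9
position: [0.4913, 0.0769, 0.2002]
eef_rot: [1.044, 1.308, -1.048]
wrist_force: [0.1, -0.0, 0.4]
width: 0.548
```

step_arm(motion=[{"slide":[0,-0.05,-0.09],"delta_rot":[0,0,0],"hand":0.55},{"slide":[0,-0.044,-0.097],"delta_rot":[0,0,0],"hand":0.55},{"slide":[0,0,0],"delta_rot":[0,0,0],"hand":0.55},{"slide":[0,0,0],"delta_rot":[0,0,0],"hand":0.55}])

```text
time_s: 7.3
position: [0.4395, 0.141, 0.2009]
eef_rot: [1.043, 1.308, -1.046]
wrist_force: [0.3, -0.2, -0.2]
width: 0.549
```

Run:
```python
from h import *
plan((.4436,.1397,.038))
I,D=read_camera('top');print(rim('top',I,D,(.63,-.077),.062,.034)); cv2.imwrite('pics/t2.png',cv2.resize(I[120:270,150:350,::-1],None,fx=4,fy=4,interpolation=cv2.INTER_CUBIC))
```

```text
t 7.3 p [0.4395 0.141  0.2009] yaw 12.73 tilt yz deg [0.13 0.  ] n 4 rot/row 0.005
[0.1018, 0.0026, 0.0014]
[ 0.63089509 -0.07607653  0.062     ]
```

View pics/t2.png

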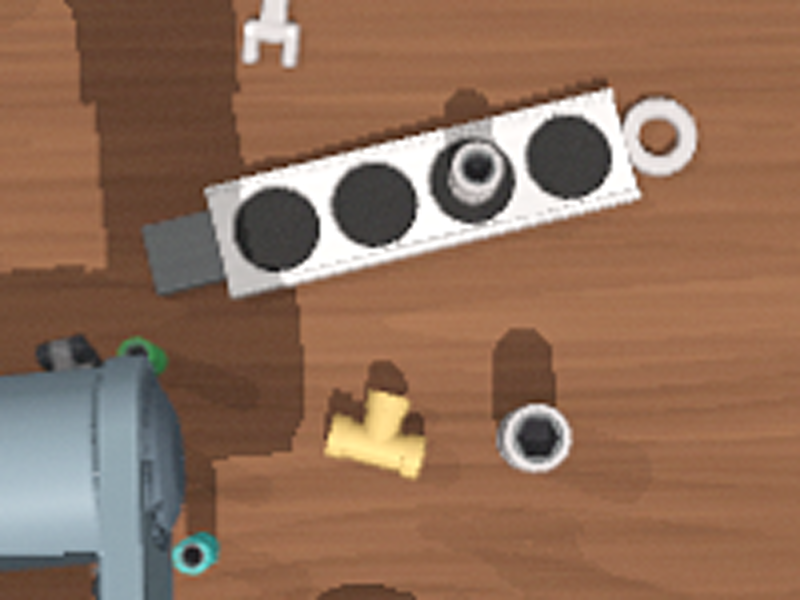

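The crop shows b near the middle of pad_b at (475,170), upright. Both cameras put it within 2 mm. Now socket a.

step_arm(motion=[{"slide":[0.08,0.005,0.003],"delta_rot":[0,0,0],"hand":0.55},{"slide":[0.1,0.005,0.003],"delta_rot":[0,0,0],"hand":0.55},{"slide":[0.1,0,0],"delta_rot":[0,0,0],"hand":0.55},{"slide":[0.08,0,0],"delta_rot":[0,0,0],"hand":0.55},{"slide":[0.047,0,0],"delta_rot":[0,0,0],"hand":0.55}])

```text
time_s: 7.85
position: [0.4436, 0.1378, 0.0361]
eef_rot: [1.045, 1.308, -1.051]
wrist_force: [-0.6, 0.3, -0.3]
width: 0.548
```

step_arm(motion=[{"slide":[0,0,0],"delta_rot":[0,0,0],"hand":0.45},{"slide":[0,0,0],"delta_rot":[0,0,0],"hand":0.35},{"slide":[0,0,0],"delta_rot":[0,0,0],"hand":0.25},{"slide":[0,0,0],"delta_rot":[0,0,0],"hand":0.15},{"slide":[0,0,0],"delta_rot":[0,0,0],"hand":0.15}])

```text
time_s: 8.35
position: [0.4457, 0.1392, 0.0404]
eef_rot: [1.046, 1.304, -1.044]
wrist_force: [-0.8, -0.3, 1.2]
width: 0.273
```

step_arm(motion=[{"slide":[0,0,0],"delta_rot":[0,0,0],"hand":0.15},{"slide":[-0.06,0,0],"delta_rot":[0,0,0],"hand":0.15},{"slide":[-0.1,0,0],"delta_rot":[0,0,0],"hand":0.15},{"slide":[-0.1,0,0],"delta_rot":[0,0,0],"hand":0.15},{"slide":[-0.1,0,0],"delta_rot":[0,0,0],"hand":0.15}])

```text
time_s: 8.85
position: [0.4444, 0.1392, 0.185]
eef_rot: [1.045, 1.306, -1.045]
wrist_force: [0.7, -0.8, -1.0]
width: 0.269
```

step_arm(motion=[{"slide":[0,0,0],"delta_rot":[0,0,0],"hand":0.15},{"slide":[0,0,0],"delta_rot":[0,0,0],"hand":0.15}])

```text
time_s: 9.05
position: [0.4453, 0.1393, 0.1844]
eef_rot: [1.046, 1.304, -1.044]
wrist_force: [-0.6, -0.6, -2.4]
width: 0.268
```

Run:
```python
from h import *
plan((.6453,-.1454,.19))
I,D=read_camera('side');cv2.imwrite('pics/s2.png',I[60:260,100:400,::-1].repeat(2,0).repeat(2,1))
```

```text
t 9.05 p [0.4453 0.1393 0.1844] yaw 12.64 tilt yz deg [-0.13 -0.02] n 9 rot/row 0.001
[-0.0015, 0.0369, 0.0893]
```

View pics/s2.png

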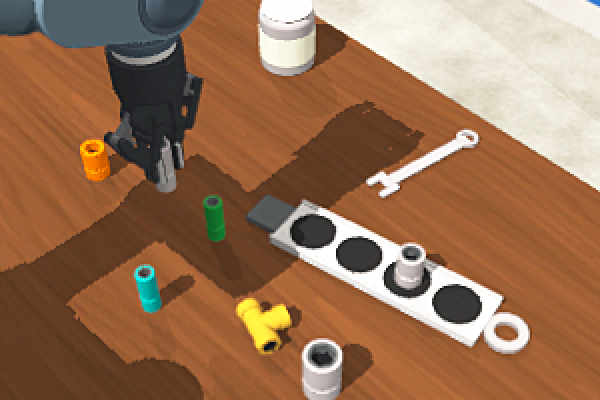

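a is held upright at crop (166,170), and the look-alikes haven't moved. Carrying it to pad_a.

step_arm(motion=[{"slide":[0,0.03,0.08],"delta_rot":[0,0,0],"hand":0.15},{"slide":[0,0.04,0.1],"delta_rot":[0,0,0],"hand":0.15},{"slide":[0,0.04,0.1],"delta_rot":[0,0,0],"hand":0.15},{"slide":[0,0.04,0.1],"delta_rot":[0,0,0],"hand":0.15},{"slide":[0,0.04,0.1],"delta_rot":[0,0,0],"hand":0.15}])

```text
time_s: 9.6
position: [0.5605, -0.0328, 0.1808]
eef_rot: [1.045, 1.31, -1.048]
wrist_force: [1.8, -0.0, 0.1]
width: 0.269
```

step_arm(motion=[{"slide":[0,0.04,0.1],"delta_rot":[0,0,0],"hand":0.15},{"slide":[0,0.04,0.1],"delta_rot":[0,0,0],"hand":0.15},{"slide":[0,0.04,0.08],"delta_rot":[0,0,0],"hand":0.15},{"slide":[0,0.022,0.044],"delta_rot":[0,0,0],"hand":0.15},{"slide":[0,0,0],"delta_rot":[0,0,0],"hand":0.15}])

```text
time_s: 10.1
position: [0.6447, -0.1474, 0.1804]
eef_rot: [1.047, 1.308, -1.049]
wrist_force: [0.7, 1.2, -2.1]
width: 0.271
```

step_arm(motion=[{"slide":[0,0,0],"delta_rot":[0,0,0],"hand":0.15},{"slide":[0,0,0],"delta_rot":[0,0,0],"hand":0.15}])

```text
time_s: 10.3
position: [0.6437, -0.1444, 0.182]
eef_rot: [1.045, 1.309, -1.046]
wrist_force: [-0.6, 0.0, -0.9]
width: 0.268
```

```bash
python3 -c "
from h import *
plan((.6453,-.1454,.058),vmax=1)"
```

```text
t 10.3 p [ 0.6437 -0.1444  0.182 ] yaw 12.68 tilt yz deg [0.13 0.11] n 1 rot/row 0.013
[0.31, 0.004, 0.004]
```

step_arm(motion=[{"slide":[0.08,0.002,0.003],"delta_rot":[0,0,0],"hand":0.15},{"slide":[0.1,0.002,0.001],"delta_rot":[0,0,0],"hand":0.15},{"slide":[0.09,0,0],"delta_rot":[0,0,0],"hand":0.15},{"slide":[0.035,0,0],"delta_rot":[0,0,0],"hand":0.15},{"slide":[0,0,0],"delta_rot":[0,0,0],"hand":0.15}])

```text
time_s: 10.8
position: [0.6447, -0.1453, 0.0589]
eef_rot: [1.044, 1.311, -1.047]
wrist_force: [-0.6, 0.2, -0.3]
width: 0.27
```

step_arm(motion=[{"slide":[0.003,0,0],"delta_rot":[0,0,0],"hand":0.15},{"slide":[0.003,0,0],"delta_rot":[0,0,0],"hand":0.15},{"slide":[0,0,0],"delta_rot":[0,0,0],"hand":0.15}])

```text
time_s: 11.1
position: [0.6479, -0.1472, 0.0611]
eef_rot: [1.045, 1.302, -1.044]
wrist_force: [-0.2, 0.4, -0.7]
width: 0.272
```

step_arm(motion=[{"slide":[0,0,0],"delta_rot":[0,0,0],"hand":0.15},{"slide":[0,0,0],"delta_rot":[0,0,0],"hand":0.15},{"slide":[0,0,0],"delta_rot":[0,0,0],"hand":0.15}])

```text
time_s: 11.4
position: [0.6469, -0.1469, 0.0594]
eef_rot: [1.045, 1.305, -1.045]
wrist_force: [-0.9, 0.6, -1.9]
width: 0.269
```

step_arm(motion=[{"slide":[0.005,0,0],"delta_rot":[0,0,0],"hand":0.15},{"slide":[0,0,0],"delta_rot":[0,0,0],"hand":0.15},{"slide":[0,0,0],"delta_rot":[0,0,0],"hand":0.15}])

```text
time_s: 11.7
position: [0.6466, -0.1468, 0.0568]
eef_rot: [1.045, 1.306, -1.045]
wrist_force: [0.0, -0.3, -1.8]
width: 0.272
```

step_arm(motion=[{"slide":[0.003,-0.002,-0.004],"delta_rot":[0,0,0],"hand":0.15},{"slide":[0,0,0],"delta_rot":[0,0,0],"hand":0.15},{"slide":[0.003,0,0],"delta_rot":[0,0,0],"hand":0.15},{"slide":[0,0,0],"delta_rot":[0,0,0],"hand":0.15}])

```text
time_s: 12.1
position: [0.6456, -0.1454, 0.0546]
eef_rot: [1.045, 1.306, -1.045]
wrist_force: [-0.1, 0.6, -1.3]
width: 0.271
```

step_arm(motion=[{"slide":[0.004,0,0],"delta_rot":[0,0,0],"hand":0.15},{"slide":[0,0,0],"delta_rot":[0,0,0],"hand":0.15},{"slide":[0,0,0],"delta_rot":[0,0,0],"hand":0.15}])

```text
time_s: 12.4
position: [0.6458, -0.1455, 0.0544]
eef_rot: [1.045, 1.306, -1.045]
wrist_force: [-3.2, 1.6, 6.5]
width: 0.271
```

Contact at the height I predicted. Releasing, then on to c.

step_arm(motion=[{"slide":[-0.003,0,0],"delta_rot":[0,0,0],"hand":0.32},{"slide":[0,0,0],"delta_rot":[0,0,0],"hand":0.45},{"slide":[0,0,0],"delta_rot":[0,0,0],"hand":0.55},{"slide":[-0.06,0,0],"delta_rot":[0,0,0],"hand":0.6},{"slide":[-0.11,0,0],"delta_rot":[0,0,0],"hand":0.6}])

```text
time_s: 12.9
position: [0.6429, -0.1444, 0.1186]
eef_rot: [1.045, 1.314, -1.049]
wrist_force: [0.8, -1.4, -0.8]
width: 0.598
```

step_arm(motion=[{"slide":[-0.12,0,0],"delta_rot":[0,0,0],"hand":0.8},{"slide":[-0.08,0,0],"delta_rot":[0,0,0],"hand":0.8},{"slide":[0,0,0],"delta_rot":[0,0,0],"hand":0.8},{"slide":[0,0,0],"delta_rot":[0,0,0],"hand":0.8}])

```text
time_s: 13.3
position: [0.646, -0.1456, 0.2031]
eef_rot: [1.045, 1.304, -1.045]
wrist_force: [-0.6, 0.4, -1.2]
width: 0.801
```

```bash
python3 -c "
from h import *
plan((.450,-.112,.20))
I,D=read_camera('side');print(rim('side',I,D,(.645,-.147),.078,.024))"
```

```text
t 13.3 p [ 0.646  -0.1456  0.2031] yaw 12.63 tilt yz deg [-0.08 -0.06] n 5 rot/row 0.001
[0.0014, -0.0919, -0.0378]
[ 0.64253973 -0.14606128  0.078     ]
```

step_arm(motion=[{"slide":[0,-0.07,-0.03],"delta_rot":[0,0,0],"hand":0.8},{"slide":[0,-0.1,-0.04],"delta_rot":[0,0,0],"hand":0.8},{"slide":[0,-0.1,-0.04],"delta_rot":[0,0,0],"hand":0.8},{"slide":[0,-0.1,-0.04],"delta_rot":[0,0,0],"hand":0.8},{"slide":[0,-0.09,-0.04],"delta_rot":[0,0,0],"hand":0.8}])

```text
time_s: 13.85
position: [0.4465, -0.1105, 0.1996]
eef_rot: [1.045, 1.31, -1.047]
wrist_force: [-0.3, 0.8, 0.6]
width: 0.8
```

step_arm(motion=[{"slide":[0,0,0],"delta_rot":[0,0,0],"hand":0.8},{"slide":[0,0,0],"delta_rot":[0,0,0],"hand":0.8},{"slide":[0,0,0],"delta_rot":[0,0,0],"hand":0.8}])

```text
time_s: 14.15
position: [0.45, -0.1118, 0.2019]
eef_rot: [1.045, 1.306, -1.045]
wrist_force: [-0.1, 0.2, 0.0]
width: 0.797
```

```bash
python3 -c "
from h import *
plan((.450,-.112,.038),vmax=1)
I,D=read_camera('top');print(rim('top',I,D,(.645,-.145),.078,.024),rim('top',I,D,(.63,-.077),.062,.034))"
```

```text
t 14.15 p [ 0.45   -0.1118  0.2019] yaw 12.63 tilt yz deg [0.02 0.02] n 1 rot/row 0.005
[0.4098, -0.0001, 0.0007]
[ 0.64532229 -0.14138327  0.078     ] [ 0.63086296 -0.07601058  0.062     ]
```

step_arm(motion=[{"slide":[0.08,0,0],"delta_rot":[0,0,0],"hand":0.8},{"slide":[0.1,0,0],"delta_rot":[0,0,0],"hand":0.8},{"slide":[0.1,0,0],"delta_rot":[0,0,0],"hand":0.8},{"slide":[0.08,0,0],"delta_rot":[0,0,0],"hand":0.8},{"slide":[0.05,0,0],"delta_rot":[0,0,0],"hand":0.8}], squeeze=55)

```text
time_s: 14.7
position: [0.4489, -0.111, 0.0353]
eef_rot: [1.045, 1.31, -1.046]
wrist_force: [0.5, 0.2, -0.3]
width: 0.799
```

step_arm(motion=[{"slide":[0,0,0],"delta_rot":[0,0,0],"hand":0.7},{"slide":[0,0,0],"delta_rot":[0,0,0],"hand":0.6},{"slide":[0,0,0],"delta_rot":[0,0,0],"hand":0.5},{"slide":[0,0,0],"delta_rot":[0,0,0],"hand":0.35},{"slide":[0,0,0],"delta_rot":[0,0,0],"hand":0.35}])

```text
time_s: 15.2
position: [0.4508, -0.1121, 0.0397]
eef_rot: [1.045, 1.302, -1.044]
wrist_force: [2.9, -0.2, 0.2]
width: 0.503
```

step_arm(motion=[{"slide":[0,0,0],"delta_rot":[0,0,0],"hand":0.35},{"slide":[-0.06,0,0],"delta_rot":[0,0,0],"hand":0.35},{"slide":[-0.1,0,0],"delta_rot":[0,0,0],"hand":0.35},{"slide":[-0.12,0,0],"delta_rot":[0,0,0],"hand":0.35},{"slide":[-0.12,0,0],"delta_rot":[0,0,0],"hand":0.35}])

```text
time_s: 15.7
position: [0.4479, -0.1107, 0.1985]
eef_rot: [1.045, 1.309, -1.047]
wrist_force: [1.4, -0.7, -3.8]
width: 0.502
```

step_arm(motion=[{"slide":[0,0,0],"delta_rot":[0,0,0],"hand":0.35},{"slide":[0,0,0],"delta_rot":[0,0,0],"hand":0.35}])

```text
time_s: 15.9
position: [0.449, -0.1113, 0.1983]
eef_rot: [1.045, 1.305, -1.045]
wrist_force: [-0.2, -0.3, -5.3]
width: 0.498
```

Run:
```python
from h import *
plan((.6147,-.009,.20))
I,D=read_camera('side');cv2.imwrite('pics/s3.png',I[60:260,100:400,::-1].repeat(2,0).repeat(2,1))
```

```text
t 15.9 p [ 0.449  -0.1113  0.1983] yaw 12.64 tilt yz deg [ 0.   -0.01] n 5 rot/row 0.001
[-0.0008, 0.092, -0.0318]
```

View pics/s3.png

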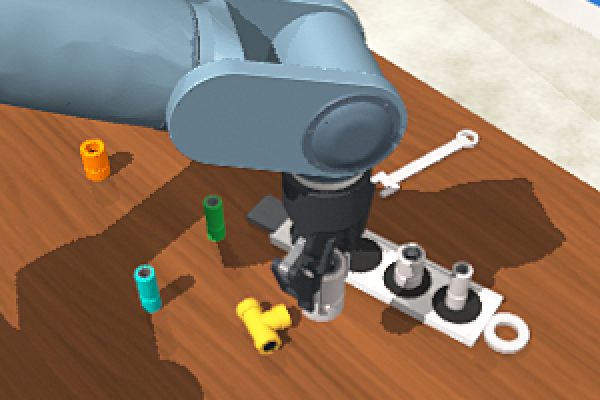

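c is held upright at crop (325,290). a and b are standing on their pads and the fitting hasn't moved.

step_arm(motion=[{"slide":[0,0.07,-0.024],"delta_rot":[0,0,0],"hand":0.35},{"slide":[0,0.1,-0.035],"delta_rot":[0,0,0],"hand":0.35},{"slide":[0,0.1,-0.035],"delta_rot":[0,0,0],"hand":0.35},{"slide":[0,0.1,-0.035],"delta_rot":[0,0,0],"hand":0.35},{"slide":[0,0.09,-0.03],"delta_rot":[0,0,0],"hand":0.35}])

```text
time_s: 16.45
position: [0.6144, -0.0075, 0.1938]
eef_rot: [1.043, 1.312, -1.049]
wrist_force: [0.6, -0.4, -4.1]
width: 0.503
```

step_arm(motion=[{"slide":[0.05,0,0],"delta_rot":[0,0,0],"hand":0.35},{"slide":[0.1,0,0],"delta_rot":[0,0,0],"hand":0.35},{"slide":[0.1,0,0],"delta_rot":[0,0,0],"hand":0.35},{"slide":[0.06,0,0],"delta_rot":[0,0,0],"hand":0.35},{"slide":[0.02,0,0],"delta_rot":[0,0,0],"hand":0.35}])

```text
time_s: 16.95
position: [0.6097, -0.0082, 0.0589]
eef_rot: [1.042, 1.318, -1.053]
wrist_force: [-0.4, 0.1, -5.0]
width: 0.502
```

step_arm(motion=[{"slide":[0,0,0],"delta_rot":[0,0,0],"hand":0.35},{"slide":[0,0,0],"delta_rot":[0,0,0],"hand":0.35},{"slide":[0,0,0],"delta_rot":[0,0,0],"hand":0.35},{"slide":[0,0,0],"delta_rot":[0,0,0],"hand":0.35}])

```text
time_s: 17.35
position: [0.6162, -0.0094, 0.068]
eef_rot: [1.046, 1.303, -1.044]
wrist_force: [0.4, 0.3, -4.1]
width: 0.501
```

```bash
python3 -c "
from h import *
plan((.6147,-.009,.053),vmax=1)"
```

```text
t 17.35 p [ 0.6162 -0.0094  0.068 ] yaw 12.63 tilt yz deg [-0.16 -0.07] n 1 rot/row 0.005
[0.0376, -0.0036, -0.002]
```

step_arm(motion=[{"slide":[0.015,-0.003,-0.002],"delta_rot":[0,0,0],"hand":0.35},{"slide":[0.012,0,0],"delta_rot":[0,0,0],"hand":0.35},{"slide":[0,0,0],"delta_rot":[0,0,0],"hand":0.35},{"slide":[0,0,0],"delta_rot":[0,0,0],"hand":0.35},{"slide":[0,0,0],"delta_rot":[0,0,0],"hand":0.35}])

```text
time_s: 17.85
position: [0.6139, -0.0087, 0.0556]
eef_rot: [1.045, 1.305, -1.045]
wrist_force: [0.8, -0.3, -5.6]
width: 0.503
```

step_arm(motion=[{"slide":[0.003,0,0],"delta_rot":[0,0,0],"hand":0.35},{"slide":[0,0,0],"delta_rot":[0,0,0],"hand":0.35},{"slide":[0.003,0,0],"delta_rot":[0,0,0],"hand":0.35},{"slide":[0,0,0],"delta_rot":[0,0,0],"hand":0.35}])

```text
time_s: 18.25
position: [0.614, -0.0087, 0.0537]
eef_rot: [1.045, 1.305, -1.045]
wrist_force: [-2.6, 0.7, 0.5]
width: 0.505
```

Just in contact at z 0.0537. Pressing lightly, releasing, then moving on to d.

step_arm(motion=[{"slide":[0.002,0,0],"delta_rot":[0,0,0],"hand":0.35},{"slide":[0,0,0],"delta_rot":[0,0,0],"hand":0.6},{"slide":[0,0,0],"delta_rot":[0,0,0],"hand":0.75},{"slide":[0,0,0],"delta_rot":[0,0,0],"hand":0.75},{"slide":[-0.06,0,0],"delta_rot":[0,0,0],"hand":0.75}])

```text
time_s: 18.75
position: [0.6113, -0.0083, 0.0732]
eef_rot: [1.044, 1.312, -1.049]
wrist_force: [-0.0, -0.6, -0.4]
width: 0.75
```

step_arm(motion=[{"slide":[-0.12,0,0],"delta_rot":[0,0,0],"hand":0.8},{"slide":[-0.12,0,0],"delta_rot":[0,0,0],"hand":1},{"slide":[-0.08,0,0],"delta_rot":[0,0,0],"hand":1},{"slide":[0,0,0],"delta_rot":[0,0,0],"hand":1},{"slide":[0,0,0],"delta_rot":[0,0,0],"hand":1}])

```text
time_s: 19.25
position: [0.6142, -0.0088, 0.2052]
eef_rot: [1.046, 1.304, -1.044]
wrist_force: [-0.4, 0.5, 0.2]
width: 0.998
```

```bash
python3 -c "
from h import *
plan((.521,-.346,.20))
I,D=read_camera('side');print(rim('side',I,D,(.6147,-.011),.08,.044))"
```

```text
t 19.25 p [ 0.6142 -0.0088  0.2052] yaw 12.63 tilt yz deg [-0.11 -0.05] n 9 rot/row 0.001
[0.0014, -0.0457, 0.0857]
[ 0.61122275 -0.01164344  0.08      ]
```

step_arm(motion=[{"slide":[0,-0.045,0.08],"delta_rot":[0,0,0],"hand":1},{"slide":[0,-0.05,0.095],"delta_rot":[0,0,0],"hand":1},{"slide":[0,-0.05,0.095],"delta_rot":[0,0,0],"hand":1},{"slide":[0,-0.05,0.095],"delta_rot":[0,0,0],"hand":1},{"slide":[0,-0.05,0.095],"delta_rot":[0,0,0],"hand":1}])

```text
time_s: 19.8
position: [0.5568, -0.2106, 0.2018]
eef_rot: [1.045, 1.31, -1.046]
wrist_force: [0.2, -0.2, -0.8]
width: 0.999
```

step_arm(motion=[{"slide":[0,-0.05,0.095],"delta_rot":[0,0,0],"hand":1},{"slide":[0,-0.05,0.095],"delta_rot":[0,0,0],"hand":1},{"slide":[0,-0.05,0.08],"delta_rot":[0,0,0],"hand":1},{"slide":[0,-0.016,0.041],"delta_rot":[0,0,0],"hand":1},{"slide":[0,0,0],"delta_rot":[0,0,0],"hand":1}])

```text
time_s: 20.3
position: [0.5198, -0.3469, 0.2024]
eef_rot: [1.048, 1.307, -1.048]
wrist_force: [-0.5, 0.7, -0.1]
width: 1.002
```

step_arm(motion=[{"slide":[0,0,0],"delta_rot":[0,0,0],"hand":1},{"slide":[0,0,0],"delta_rot":[0,0,0],"hand":1}])

```text
time_s: 20.5
position: [0.5212, -0.344, 0.2035]
eef_rot: [1.045, 1.308, -1.044]
wrist_force: [0.0, -0.4, 0.0]
width: 1.0
```

```bash
python3 -c "
from h import *
plan((.521,-.346,.032),vmax=1)
I,D=read_camera('top');print(rim('top',I,D,(.6147,-.009),.08,.044))"
```

```text
t 20.5 p [ 0.5212 -0.344   0.2035] yaw 12.73 tilt yz deg [0.03 0.08] n 1 rot/row 0.022
[0.4288, -0.0013, 0.0055]
[ 0.61341821 -0.00564945  0.08      ]
```

step_arm(motion=[{"slide":[0.08,0,0.003],"delta_rot":[0,0,0],"hand":1},{"slide":[0.1,0,0.002],"delta_rot":[0,0,0],"hand":1},{"slide":[0.1,0,0],"delta_rot":[0,0,0],"hand":1},{"slide":[0.09,0,0],"delta_rot":[0,0,0],"hand":1},{"slide":[0.055,0,0],"delta_rot":[0,0,0],"hand":1}], squeeze=70)

```text
time_s: 21.05
position: [0.5203, -0.3449, 0.031]
eef_rot: [1.045, 1.311, -1.044]
wrist_force: [-0.2, -0.4, 0.2]
width: 1.0
```

step_arm(motion=[{"slide":[0,0,0],"delta_rot":[0,0,0],"hand":0.9},{"slide":[0,0,0],"delta_rot":[0,0,0],"hand":0.75},{"slide":[0,0,0],"delta_rot":[0,0,0],"hand":0.65},{"slide":[0,0,0],"delta_rot":[0,0,0],"hand":0.5},{"slide":[0,0,0],"delta_rot":[0,0,0],"hand":0.5}])

```text
time_s: 21.55
position: [0.5226, -0.3482, 0.0368]
eef_rot: [1.045, 1.302, -1.044]
wrist_force: [-0.1, 3.1, 6.2]
width: 0.64
```

step_arm(motion=[{"slide":[0,0,0],"delta_rot":[0,0,0],"hand":0.5},{"slide":[-0.06,0,0],"delta_rot":[0,0,0],"hand":0.5},{"slide":[-0.1,0,0],"delta_rot":[0,0,0],"hand":0.5},{"slide":[-0.12,0,0],"delta_rot":[0,0,0],"hand":0.5},{"slide":[-0.12,0,0],"delta_rot":[0,0,0],"hand":0.5}])

```text
time_s: 22.05
position: [0.5203, -0.3468, 0.1948]
eef_rot: [1.046, 1.308, -1.046]
wrist_force: [-0.1, -1.5, -4.7]
width: 0.638
```

step_arm(motion=[{"slide":[0,0,0],"delta_rot":[0,0,0],"hand":0.5},{"slide":[0,0,0],"delta_rot":[0,0,0],"hand":0.5}])

```text
time_s: 22.25
position: [0.5213, -0.3477, 0.1952]
eef_rot: [1.045, 1.303, -1.045]
wrist_force: [-0.8, 0.5, -5.7]
width: 0.634
```

Run:
```python
from h import *
plan((.5994,.059,.19))
I,D=read_camera('side');cv2.imwrite('pics/s4.png',I[100:360,200:500,::-1].repeat(2,0).repeat(2,1))
```

```text
t 22.25 p [ 0.5213 -0.3477  0.1952] yaw 12.63 tilt yz deg [-0.05 -0.09] n 10 rot/row 0.001
[0.0012, 0.0413, -0.0949]
```

View pics/s4.png

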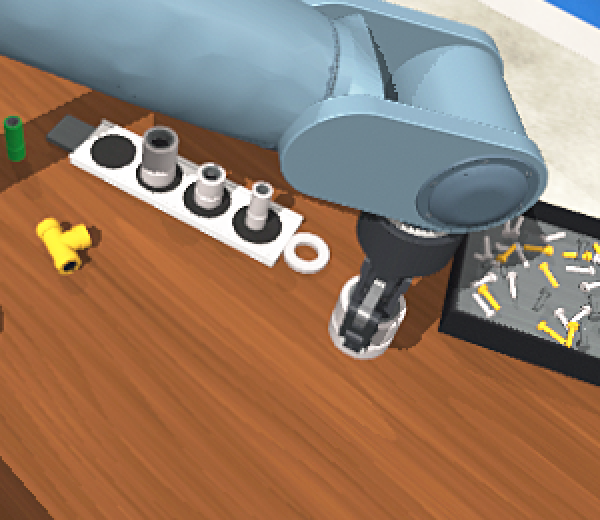

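d is held upright at crop (365,320), and a, b and c are standing on their pads. Carrying d to pad_d.

step_arm(motion=[{"slide":[0,0.03,-0.07],"delta_rot":[0,0,0],"hand":0.5},{"slide":[0,0.04,-0.09],"delta_rot":[0,0,0],"hand":0.5},{"slide":[0,0.045,-0.1],"delta_rot":[0,0,0],"hand":0.5},{"slide":[0,0.045,-0.1],"delta_rot":[0,0,0],"hand":0.5},{"slide":[0,0.045,-0.1],"delta_rot":[0,0,0],"hand":0.5}])

```text
time_s: 22.8
position: [0.5592, -0.1476, 0.1906]
eef_rot: [1.046, 1.312, -1.048]
wrist_force: [0.9, -0.0, -4.9]
width: 0.639
```

step_arm(motion=[{"slide":[0,0.045,-0.1],"delta_rot":[0,0,0],"hand":0.5},{"slide":[0,0.045,-0.1],"delta_rot":[0,0,0],"hand":0.5},{"slide":[0,0.045,-0.1],"delta_rot":[0,0,0],"hand":0.5},{"slide":[0,0.04,-0.1],"delta_rot":[0,0,0],"hand":0.5},{"slide":[0,0.033,-0.087],"delta_rot":[0,0,0],"hand":0.5}])

```text
time_s: 23.3
position: [0.5976, 0.0606, 0.1905]
eef_rot: [1.043, 1.311, -1.048]
wrist_force: [0.8, -0.9, -4.3]
width: 0.64
```

step_arm(motion=[{"slide":[0,0,0],"delta_rot":[0,0,0],"hand":0.5},{"slide":[0,0,0],"delta_rot":[0,0,0],"hand":0.5},{"slide":[0.08,0,0],"delta_rot":[0,0,0],"hand":0.5},{"slide":[0.1,0,0],"delta_rot":[0,0,0],"hand":0.5},{"slide":[0.08,0,0],"delta_rot":[0,0,0],"hand":0.5}])

```text
time_s: 23.8
position: [0.5978, 0.0568, 0.0869]
eef_rot: [1.045, 1.308, -1.049]
wrist_force: [-0.4, 0.1, -5.3]
width: 0.638
```

step_arm(motion=[{"slide":[0.04,0,0],"delta_rot":[0,0,0],"hand":0.5},{"slide":[0,0,0],"delta_rot":[0,0,0],"hand":0.5},{"slide":[0,0,0],"delta_rot":[0,0,0],"hand":0.5},{"slide":[0,0,0],"delta_rot":[0,0,0],"hand":0.5},{"slide":[0,0,0],"delta_rot":[0,0,0],"hand":0.5}])

```text
time_s: 24.3
position: [0.6011, 0.058, 0.0765]
eef_rot: [1.047, 1.302, -1.043]
wrist_force: [-0.1, 0.2, -5.2]
width: 0.635
```

```bash
python3 -c "
from h import *
plan((.5994,.058,.05),vmax=1)"
```

```text
t 24.3 p [0.6011 0.058  0.0765] yaw 12.63 tilt yz deg [-0.21 -0.07] n 1 rot/row 0.005
[0.0662, -0.0044, -0.001]
```

step_arm(motion=[{"slide":[0.03,-0.002,-0.001],"delta_rot":[0,0,0],"hand":0.5},{"slide":[0.02,0,0],"delta_rot":[0,0,0],"hand":0.5},{"slide":[0.005,0,0],"delta_rot":[0,0,0],"hand":0.5},{"slide":[0,0,0],"delta_rot":[0,0,0],"hand":0.5},{"slide":[0,0,0],"delta_rot":[0,0,0],"hand":0.5}])

```text
time_s: 24.8
position: [0.5988, 0.0585, 0.0522]
eef_rot: [1.045, 1.305, -1.045]
wrist_force: [-0.3, 0.1, -4.7]
width: 0.641
```

step_arm(motion=[{"slide":[0,0,0],"delta_rot":[0,0,0],"hand":0.5},{"slide":[0,0,0],"delta_rot":[0,0,0],"hand":0.5},{"slide":[0,0,0],"delta_rot":[0,0,0],"hand":0.5}])

```text
time_s: 25.1
position: [0.5988, 0.0584, 0.0524]
eef_rot: [1.045, 1.305, -1.045]
wrist_force: [0.6, 0.4, -4.4]
width: 0.639
```

step_arm(motion=[{"slide":[0.004,0.001,0],"delta_rot":[0,0,0],"hand":0.5},{"slide":[0,0,0],"delta_rot":[0,0,0],"hand":0.5},{"slide":[0.003,0,0],"delta_rot":[0,0,0],"hand":0.5},{"slide":[0,0,0],"delta_rot":[0,0,0],"hand":0.5}])

```text
time_s: 25.5
position: [0.5994, 0.0586, 0.0508]
eef_rot: [1.045, 1.306, -1.045]
wrist_force: [-4.7, 0.5, 4.5]
width: 0.639
```

step_arm(motion=[{"slide":[0.002,0,0],"delta_rot":[0,0,0],"hand":0.5},{"slide":[0,0,0],"delta_rot":[0,0,0],"hand":0.5}])

```text
time_s: 25.7
position: [0.5994, 0.0586, 0.0507]
eef_rot: [1.045, 1.306, -1.046]
wrist_force: [-7.6, -0.2, 10.1]
width: 0.631
```

In contact. Releasing, then rising and pulling back clear for the final look.

step_arm(motion=[{"slide":[-0.005,0,0],"delta_rot":[0,0,0],"hand":0.7},{"slide":[0,0,0],"delta_rot":[0,0,0],"hand":0.9},{"slide":[0,0,0],"delta_rot":[0,0,0],"hand":1},{"slide":[0,0,0],"delta_rot":[0,0,0],"hand":1},{"slide":[-0.06,0,0],"delta_rot":[0,0,0],"hand":1}])

```text
time_s: 26.2
position: [0.5964, 0.0587, 0.0715]
eef_rot: [1.043, 1.312, -1.05]
wrist_force: [-0.0, 0.2, -0.0]
width: 0.997
```

step_arm(motion=[{"slide":[-0.12,0,0],"delta_rot":[0,0,0],"hand":1},{"slide":[-0.12,0,0],"delta_rot":[0,0,0],"hand":1},{"slide":[-0.1,0,0],"delta_rot":[0,0,0],"hand":1},{"slide":[0,-0.05,-0.09],"delta_rot":[0,0,0],"hand":1},{"slide":[0,-0.05,-0.1],"delta_rot":[0,0,0],"hand":1}])

```text
time_s: 26.7
position: [0.5443, 0.1238, 0.2128]
eef_rot: [1.049, 1.301, -1.044]
wrist_force: [-0.3, 0.6, -0.4]
width: 0.996
```

step_arm(motion=[{"slide":[0,-0.05,-0.1],"delta_rot":[0,0,0],"hand":1},{"slide":[0,-0.05,-0.1],"delta_rot":[0,0,0],"hand":1},{"slide":[0,-0.05,-0.1],"delta_rot":[0,0,0],"hand":1},{"slide":[0,-0.03,-0.1],"delta_rot":[0,0,0],"hand":1},{"slide":[0,0,0],"delta_rot":[0,0,0],"hand":1}])

```text
time_s: 27.2
position: [0.4357, 0.2674, 0.2106]
eef_rot: [1.042, 1.309, -1.041]
wrist_force: [1.1, -0.7, 0.3]
width: 0.997
```

Run:
```python
from h import *
T,DT=read_camera('top');S,DS=read_camera('side');
pads=dict(a=(.6453,-.1454),b=(.630,-.077),c=(.6147,-.009),d=(.5994,.059))
for k in pads:
    h,d=SO[k];r=[rim(n,I,D,pads[k],h+.014,d) for n,I,D in (('top',T,DT),('side',S,DS))]
    print(k,[((x[:2]-pads[k])*1000).round(1) for x in r], 'avg',(((r[0]+r[1])/2)[:2]-pads[k])*1000)
A=cv2.resize(T[120:270,150:350,::-1],(400,300));B=cv2.resize(S[100:280,170:410,::-1],(400,300));cv2.imwrite('pics/f.png',np.hstack([A,B]))
```

```text
a [array([0., 4.]), array([-2.1, -0.3])] avg [-1.05356854  1.84127605]
b [array([0.9, 1. ]), array([-1.2, -4.5])] avg [-0.17569189 -1.74024385]
c [array([-1.3,  3.4]), array([-3.9, -3.2])] avg [-2.59830625  0.06799521]
d [array([-0.6,  1.7]), array([-2.9, -4.5])] avg [-1.76478715 -1.40614385]
```

View pics/f.png

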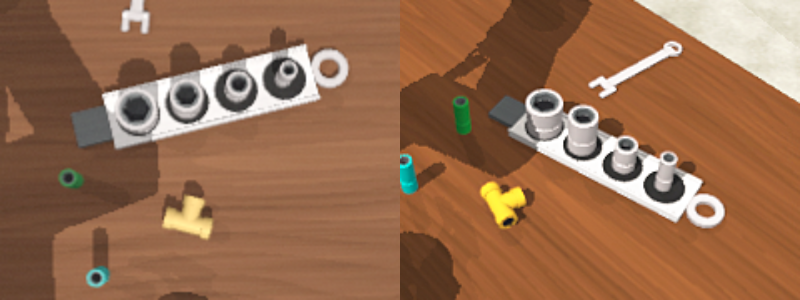

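All four stand upright, hole up, in order a, b, c, d starting from the eye (a at (288,72), d at (138,110) in the left half). The average offset from each pad centre is under 3 mm. Handing in.

```bash
python3 -c "
from workcell import *
finish_job()"
```

```text
the job is handed in; nothing more can be done
```

The four steel sockets are standing upright, hole up, on the rail in order of width: narrowest on the pad next to the eye, widest at the capped end. I handed the job in at about 27 s of the 96 s allowed; no verdict was reported.

- **Centring:** averaging the two cameras, every socket was within about 3 mm of its pad's centre. The cameras disagreed with each other by 4–7 mm per socket, mostly along y. I take that to be their calibration and depth error, which leaves the centring less certain than the average suggests.
- **Bystanders:** the robot did not touch the brass fitting or the green, turquoise and orange look-alikes. In the last pictures the fitting, green and turquoise pieces looked unmoved. The orange one was outside the final crops, and an earlier view showed it in place.
- **Forces:** the highest wrist force in any move report was about 13 N, when setting down the widest socket. The gripper was well clear of everything at hand-in.

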